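# Turn the hinged chocolate mould over and rap the bars out

## Task

Swing the hinged chocolate mould right over by its handle onto the catch tray, keeping hold so that it never crashes round, and rap it there by lifting the handle a few centimetres and letting it drop, again if need be, until all three chocolate bars have fallen out. Then swing the empty mould back to where it was, face up, leaving the bars lying in the catch tray. Do not touch the bars, and leave the things standing around where they are.

Things in the scene. Friction and masses are not known exactly. Their poses are not given: they have to be found in the camera images.
- stand: Fixed pale wooden stand, a board 170 mm (its x) by 250 mm (its y), 10 mm thick, lying on the worktop, turned up to 0.4 rad. Origin: centre of its underside; z up. A hinge axis along its x, 40 mm above the worktop, crosses the middle. The grey mould lies over the +y half at the start; the -y half is the catch tray.
- catch_mid (a point): Middle of the catch tray's floor, 10 mm above the worktop, 65 mm on the -y side of the hinge. Inside it measures 152 mm (x) by 96 mm (y); walls 10 to 14 mm high, and at the outer edge a rail with its top 36 mm above the worktop, where the turned mould lands. Axes as the stand's.
- mould (a joint): Hinge angle, rad: 0 face up (start), pi/2 upright, 3.14 (stop) face down over the catch tray. Turns about the stand's +x, from +y up and over to -y; swings freely and falls to the side it leans to. Bars stay stuck if it is laid down softly and come out when it is let drop on its stop from 3 to 5 cm at the handle, at the first to third rap; over 8 cm is a crash.
- mould_mid (a point): Middle of the mould, 67 mm from the hinge axis, in the axis's plane. The grey mould measures 134 x 90 x 16 mm and reaches 22 to 112 mm from the axis; 0.3 kg with handle. Three open cells in a row along the hinge, each with a springy clip that holds one bar. The point turns with the mould.
- handle (a point): Middle of the mould's handle: a straight round steel bar 10 mm thick, about 94 mm long, parallel to the hinge axis and 155 mm from it, in the mould's plane, on two side arms; 38 mm free between bar and mould edge. 40 mm above the worktop at angles 0 and pi. The point turns with the mould.
- hinge_mid (a point): Middle of the hinge axis, fixed on the stand, 40 mm above the worktop; the axis runs along the stand's x.
- bar0: Chocolate bar, dark brown, 28 x 54 x 13 mm, 30 g, in the mould cell at the stand's -x end. Origin: its centre. When stuck in the turned-over mould its centre stands 43 to 47 mm above the worktop; lying in the catch tray, 16 to 18 mm.
- bar1: The same kind of chocolate bar in the middle cell. Origin: its centre.
- bar2: The same kind of chocolate bar in the cell at the stand's +x end. Origin: its centre.
- egg_timer: Bystander: round kitchen egg timer, 56 mm wide and high, behind the stand. Origin: centre of its underside.
- tomato_tin: Bystander: squat food tin, 75 mm wide, 58 mm high, behind the stand. Origin: centre of its underside.
- tea_light: Bystander: small tea light candle, 38 mm wide, 15 mm high, in front of the stand. Origin: centre of its underside.
- teaspoon: Bystander: steel teaspoon, 130 x 27 x 11 mm, lying to the right of the stand. Origin: centre of its underside.
There are look-alikes about, which are no part of the job. Leave any red or turquoise look-alike of the bar0 alone.

How it is judged:
By the outcome, as a careful person would: the job done as asked, in the order asked, and still so for the second after the job is handed in, with the robot touching nothing.
It also fails if it takes over 72 s, if anything falls off the work surface, if the arm or the gripper's body presses on something with over 40 N, if the wrist force passes 120 N, or if a joint passes its speed limit or range.

## Robot

A 7-joint arm with a two-finger parallel gripper is mounted at the origin on a cart in front of the work surface, level with it; the furniture and walls round the work are solid. World frame = base frame: x ahead of the robot, y to its left, z up, the work surface at z = 0. Lengths are in m, angles in rad, forces in N, time in s.
With the tool pointing down it reaches from about 0.4 to 0.925 m from the base axis. Payload 4.1 kg.
Tool frame: the origin (TCP) lies midway between the tips of the shut fingers; the grasp point (between the pads) lies bot.pinch_z behind it (bot.pinch_z is the distance from the TCP to the grasp point, in m); z points along the fingers, x is the direction in which the jaws open and shut, and the axes are right-handed (so a half turn about z gives the same grasp; the last joint's range is limited). The gripper opens to 85 mm and grips with 20 to 120 N. Pads are 22 mm wide; open, the fingers measure 114 mm over their backs; the gripper's body (76 mm by 85 mm) begins 54 mm behind the grasp point. The pads swing forward as they close: fully open they stand 13 mm farther back than shut.
Start: joints at [-1.231, 0.398, 0.045, 1.537, -0.019, 1.207, -0.051], TCP at [0.276, 0.588, 0.231] pointing down, gripper open.
Joint ranges: [-2.82, 2.82], [-0.49, 2.23], [-1.37, 1.46], [0, 2.46], [-1.36, 4.5], [0.23, 2], [-2.94, 2.94]. Speed limits (rad/s): [2.57, 2.57, 3.14, 3.14, 3.14, 3.14, 3.14].

## Interface

Orientations are given as a 3x3 rotation matrix whose columns are the frame's x, y, z axes.
In Python, from rig import bot gives the robot as it stands. The module is installed in compiled form; this text tells all that it offers. Calls block until the motion is done:
- bot.move_pose(position, orientation): joint-space move of the TCP to a pose.
- bot.line_to(position, speed=0.15, attitude=None, max_force=None): straight line of the TCP; attitude=None keeps the orientation; speed is the mean speed in m/s. With max_force (N) it stops when the force on the tool has changed by that much, and returns True; else False.
- bot.move_j(angles): joint-space move.
- bot.move_gripper(opening, strength=None): opening from 0.0 (shut) to 1.0 (fully open); strength is the grip in N (None keeps the last); returns when the fingers have stopped.
- bot.dwell(seconds).
- bot.solve_ik(position, orientation): joint angles nearest the present ones, or None.
- bot.read_state(): the state.
- bot.grab_frame(name): name is "side" or "top"; returns the picture (400x640x3 uint8, red, green, blue); there is no depth.
- bot.camera_model(name): a dict with "fovy" (degrees; the focal length in pixels is half the picture's height over the tangent of half this angle, whatever the lens; pixels are square), "cx", "cy" (the principal point, pixels), "cam_to_world" (4x4, takes a point from camera to world coordinates). Camera axes: x right, y up, looking along -z (the intrinsics and any distortion apply to the point x, -y, -z); pixel columns grow to the right and rows downward; lengths in m; the calibration is good to about 2 mm. A picture is of the moment at which its call begins. camera_model takes no time and is no camera call.
A pose or a line that the arm cannot do raises bot.MotionError and nothing moves.
- bot.sign_off(): hands the job in, once; it reports no verdict.
The state is a dict: "time": time; "joint_pos": joint angles; "joint_velocities": joint speeds; "tau": joint torques, N m; "tcp_pos": TCP position; "orientation": TCP orientation; "ft_force": force on the tool from outside, world axes, zero at the start; "ft_torque": the same for the moment, N m; "width": opening from 0.0 (shut) to 1.0 (fully open).
Only numpy, scipy, OpenCV 4.12 (cv2) and the standard library are available. Lean on these libraries where they do the work, as an engineer would, in place of code of your own. Each camera call takes 0.05 s, during which the arm holds its last target. There are 200 camera calls.

## Working session

There is one attempt and no reset: what is moved stays moved. The work goes in short steps, each a Python script; the robot and the scene stay as the last script left them, time stands still between calls to the robot, and variables do not carry over. Pictures are saved under pics/ and viewed, about 8 in all and at most 12, crops included, and the job is handed in when it is done.

```bash
mkdir -p pics; ls; python3 - <<'E'
from rig import bot
import cv2,numpy as np
np.set_printoptions(precision=4,suppress=True)
for n in("side","top"):
    im=bot.grab_frame(n); cv2.imwrite(f"pics/{n}0.png",im[:,:,::-1]); print(n,bot.camera_model(n))
s=bot.read_state();print(s['time'],s['tcp_pos'],s['orientation'],s['width'],bot.pinch_z)
E
```

```text
pics
side {'fovy': 57.33973656601452, 'cx': 316.24263734589715, 'cy': 204.47098498798792, 'cam_to_world': array([[ 0.9822,  0.1001, -0.1589,  0.44  ],
       [-0.1877,  0.5539, -0.8111, -0.6664],
       [ 0.0068,  0.8265,  0.5629,  0.538 ],
       [ 0.    ,  0.    ,  0.    ,  1.    ]])}
top {'fovy': 48.77741475332731, 'cx': 315.639670927862, 'cy': 195.00780715172954, 'cam_to_world': array([[ 0.0073,  0.9948, -0.1017,  0.4799],
       [-0.9998,  0.0054, -0.0186,  0.0104],
       [-0.0179,  0.1018,  0.9946,  0.9106],
       [ 0.    ,  0.    ,  0.    ,  1.    ]])}
0.1 [0.2759 0.5879 0.2304] [[ 0.4248  0.9053 -0.0006]
 [ 0.9053 -0.4248 -0.0017]
 [-0.0018  0.0001 -1.    ]] 0.9981094970177702 0.0187
```

View pics/side0.png

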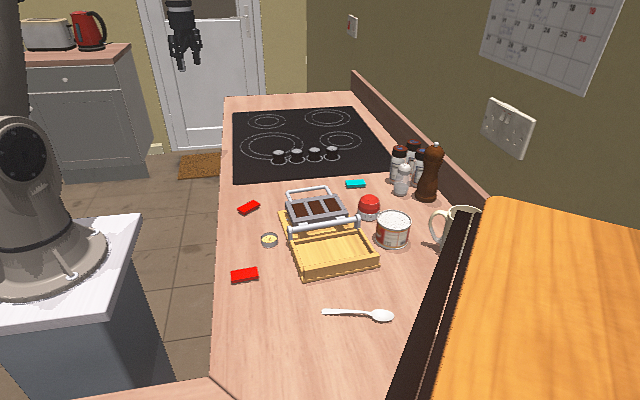

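View pics/top0.png

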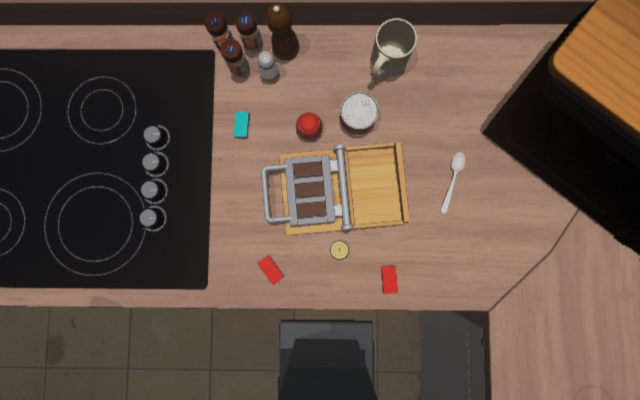

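The side view shows the stand at about (325,235): handle (310,190), hinge (325,225), catch tray (340,255). In the top view the handle is at (267,195), the hinge at (344,188) and the tray at (377,187).

Possible mix-ups with the bars: red blocks at (270,270) and (390,279), and a turquoise one at (241,124), all in the top view. The real bars are the dark brown ones in the mould at (310,168), (310,189) and (312,210). The grey handle bar at (267,195) could only be confused with the hinge rod at (344,188).

```bash
cat > h.py <<'E'
import numpy as np,cv2
from rig import bot
np.set_printoptions(precision=4,suppress=True)
def f(m): return 200/np.tan(np.radians(m['fovy'])/2)
def ray(n,u,v):
    m=bot.camera_model(n);T=m['cam_to_world'];k=f(m)
    return T[:3,3],T[:3,:3]@np.array([(u-m['cx'])/k,-(v-m['cy'])/k,-1])
def onz(n,u,v,z):
    o,d=ray(n,u,v);return o+d*(z-o[2])/d[2]
def proj(n,p):
    m=bot.camera_model(n);T=m['cam_to_world'];c=T[:3,:3].T@(np.array(p)-T[:3,3]);k=f(m)
    return np.array([m['cx']+k*c[0]/-c[2],m['cy']-k*c[1]/-c[2]])
E
python3 - <<'E'
from h import *
im=cv2.imread("pics/top0.png");h=cv2.cvtColor(im,cv2.COLOR_BGR2HSV)
w=cv2.inRange(h,(14,90,90),(30,255,255));w[:, :250]=0;w[:,430:]=0;w[:130]=0;w[245:]=0
w=cv2.morphologyEx(w,cv2.MORPH_OPEN,np.ones((3,3)))
n,l,st,c=cv2.connectedComponentsWithStats(w);print(st[1:][st[1:,4]>40])
pts=np.vstack([np.argwhere(l==i)[:,::-1] for i in range(1,n) if st[i,4]>40 and st[i,1]<235 ]).astype(np.int32)
print("woodrect",cv2.minAreaRect(pts))
g=cv2.inRange(h,(0,0,70),(179,60,255));g[:, :255]=0;g[:,360:]=0;g[:138]=0;g[238:]=0
g=cv2.morphologyEx(g,cv2.MORPH_OPEN,np.ones((2,2)))
n,l,st,c=cv2.connectedComponentsWithStats(g);print(st[1:][st[1:,4]>40])
# handle line: grey cols<276 ; hinge cols 334..356
for a,b,r0,r1 in((258,276,172,216),(333,360,150,225)):
    rows=[];
    for v in range(r0,r1):
        u=np.where(g[v,a:b])[0]
        if len(u):rows.append((u.mean()+a,v,len(u)))
    rows=np.array(rows);p=np.polyfit(rows[:,1],rows[:,0],1);print("line u=",p,"width",np.median(rows[:,2]))
    vs=np.where(g[:,a:b].sum(1)>0)[0];print(vs.min(),vs.max())
big=lambda im,x0,y0,x1,y1,k:cv2.resize(im[y0:y1,x0:x1],None,fx=k,fy=k,interpolation=cv2.INTER_CUBIC)
t=big(im,250,135,420,245,4);s=cv2.imread("pics/side0.png")
cv2.imwrite("pics/c1.png",t);cv2.imwrite("pics/c2.png",big(s,260,175,400,290,5))
E
```

```text
[[ 344  142   66   87 4759]
 [ 279  149   58   15  361]
 [ 280  170    9   46  233]
 [ 331  172   10   33  231]
 [ 285  217   58   19  572]]
woodrect ((343.5283203125, 188.12628173828125), (83.44886016845703, 125.15723419189453), 84.47245788574219)
[[ 262  145   92   87 3291]]
line u= [  0.0786 250.9091] width 6.0
166 223
line u= [  0.0485 333.0337] width 8.0
145 231
```

View pics/c1.png

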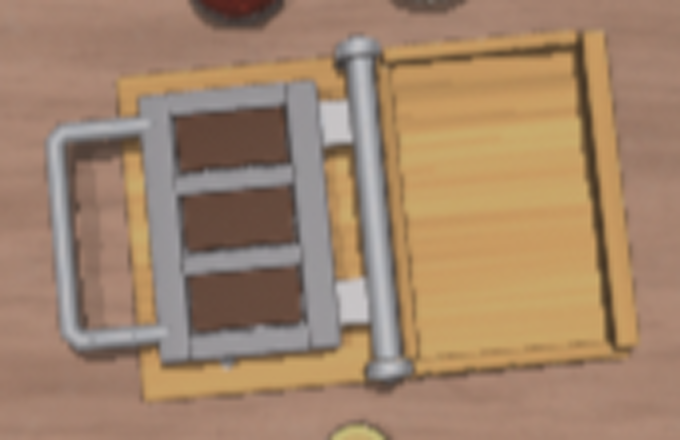

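View pics/c2.png

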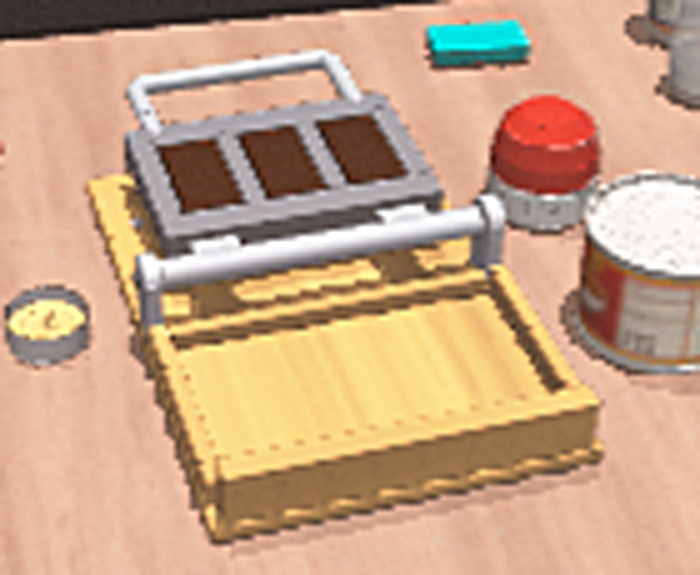

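The crops confirm the choice. The top one has the handle bar mid at about (266.5,194) and the hinge mid at (343.3,187). The side one has the handle mid at about (306,190) and the hinge mid at (324,223.5). The three brown bars are in the mould.

```bash
python3 - <<'E'
from h import *
def tri(a,b):
    o1,d1=ray("top",*a);o2,d2=ray("side",*b);s=np.linalg.lstsq(np.c_[d1,-d2],o2-o1,rcond=None)[0]
    p,q=o1+s[0]*d1,o2+s[1]*d2;return (p+q)/2,np.linalg.norm(p-q)
print("tri handle",tri((266.5,194.3),(306,190)),"hinge",tri((343.3,187.2),(324,223.5)))
H=onz("top",266.5,194.3,.04);J=onz("top",343.3,187.2,.04)
e1=onz("top",339.5,147,.04);e2=onz("top",347,227.5,.04)
h1=onz("top",.0786*172+250.9,172,.04);h2=onz("top",.0786*215+250.9,215,.04)
c1,c2,c3,c4=[onz("top",u,v,z) for u,v,z in((280,154,.01),(286,234.5,.01),(409,222,.036),(401.5,142.5,.036))]
print(H,J,np.linalg.norm(H-J));d=(J-H);print("yaw from hinge->handle",np.arctan2(d[0],-d[1]))
for a,b in((e1,e2),(h1,h2),(c1,c2),(c4,c3)):
    q=a-b;print(np.linalg.norm(q),"yaw",np.arctan2(q[1],q[0]))
print(c1,c2,c3,c4,(c1+c2+c3+c4)/4)
print("spoon etc",onz("top",453,182,.005),onz("top",309,125,.03),onz("top",359,112,.058),onz("top",340,250,.015))
print(onz("top",500,140,.0))
for n in("top","side"):print(n,proj(n,H),proj(n,J))
E
```

```text
tri handle (array([0.5689, 0.1248, 0.0375]), np.float64(0.0023273869023834486)) hinge (array([ 0.5839, -0.028 ,  0.0413]), np.float64(0.0015288668939983938))
[0.5698 0.1244 0.04  ] [ 0.5848 -0.0282  0.04  ] 0.15329864894407724
yaw from hinge->handle 0.09802679715966627
0.16160743315204185 yaw 0.09313079059728073
0.08636755503541314 yaw 0.09683664277934335
0.16697955087929472 yaw 0.08889458925453164
0.16012723552285135 yaw 0.07979001113345094
[0.6571 0.1018 0.01  ] [0.4908 0.087  0.01  ] [ 0.5168 -0.1579  0.036 ] [ 0.6764 -0.1452  0.036 ] [ 0.5853 -0.0286  0.023 ]
spoon etc [ 0.601  -0.2553  0.005 ] [0.7135 0.0414 0.03  ] [ 0.7326 -0.0582  0.058 ] [ 0.4604 -0.0227  0.015 ]
[ 0.6905 -0.3564  0.    ]
top [266.5 194.3] [343.3 187.2]
side [306.815  189.1824] [324.741  223.9026]
```

Both views agree within about 2 mm: handle–hinge distance is 153 mm (given: 155), z ≈ 40 mm, yaw ≈ 0.094. Next I approach and grasp the handle from straight above. The bar is round and will pivot in the pads.

```bash
cat >> h.py <<'E'
yaw=.094;ex=np.array([np.cos(yaw),np.sin(yaw),0]);ey=np.array([-np.sin(yaw),np.cos(yaw),0]);ez=np.array([0,0,1.])
J=np.array([.5845,-.0284,.04]);R=np.c_[ey,ex,-ez];L=.155
def tcp(th,up=0): return J+L*(np.cos(th)*ey+np.sin(th)*ez)+ez*(up-bot.pinch_z)
def st(t=""):
    s=bot.read_state();print(t,"t%.1f"%s['time'],s['tcp_pos'],"F",s['ft_force'],"w%.3f"%s['width'])
    return s
E
python3 - <<'E'
from h import *
for a in np.linspace(0,np.pi,5): print(a,bot.solve_ik(tcp(a),R))
bot.move_gripper(.4)
bot.move_pose(tcp(0,.12),R);st("above")
print("stopped",bot.line_to(tcp(0,.02),.12,max_force=8));st()
print("stopped",bot.line_to(tcp(0,0),.04,max_force=8));st("down")
cv2.imwrite("pics/side1.png",cv2.resize(bot.grab_frame("side")[140:290,220:420,::-1],None,fx=4,fy=4))
E
```

```text
0.0 [-0.4468  0.53    0.2009  1.8838 -0.1498  0.7422  1.5028]
0.7853981633974483 [-0.4565  0.3848  0.3065  1.8235 -0.1392  0.9543  1.5745]
1.5707963267948966 [-0.4153  0.3664  0.4968  1.7707 -0.1977  1.054   1.8167]
2.356194490192345 [-0.3516  0.5105  0.6895  1.756  -0.3756  1.0108  2.1433]
3.141592653589793 [-0.1257  0.6369  0.4846  1.7828 -0.3894  0.8181  2.2129]
above t2.6 [0.5699 0.1274 0.1414] F [-0.7546  0.4062  0.6565] w0.398
stopped False
 t3.6 [0.5707 0.126  0.042 ] F [ 0.0154 -0.3351 -0.0746] w0.396
stopped False
down t4.3 [0.57   0.1258 0.0212] F [ 0.0857 -0.1077 -0.3677] w0.399
```

View pics/side1.png

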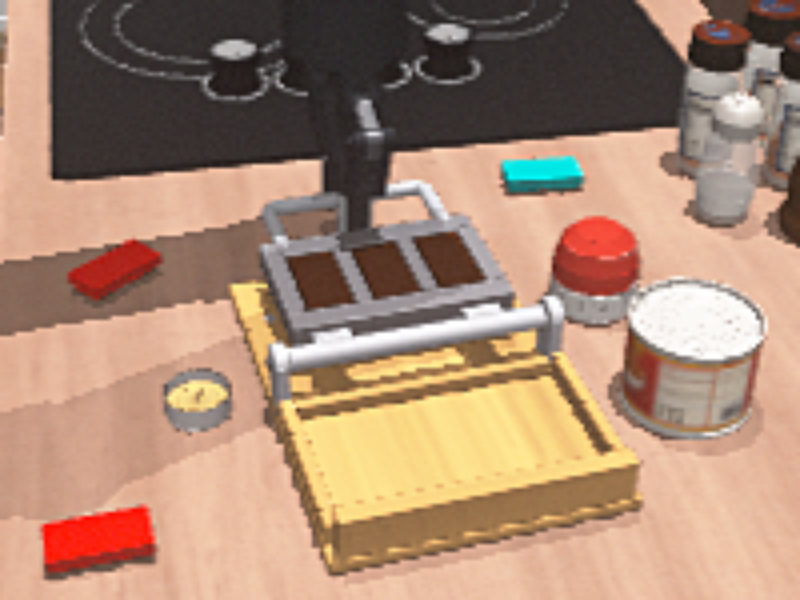

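The near finger goes down between the bar and the mould edge at about (355,220), in the middle of the handle. Next I close and swing.

```bash
cat >> h.py <<'E'
def swing(a,b,n,speed=.1,show=4):
    for i,th in enumerate(np.linspace(a,b,n+1)[1:]):
        bot.line_to(tcp(th),speed)
        s=bot.read_state()
        if i%show==show-1 or i==n-1: st("th%.2f"%th)
        if s['width']<.08 or np.linalg.norm(s['ft_force'])>45: st("ABORT th%.2f"%th);raise SystemExit
E
python3 - <<'E'
from h import *
bot.move_gripper(0,25);st("gripped")
swing(0,np.pi/2,8,show=1)
cv2.imwrite("pics/side2.png",cv2.resize(bot.grab_frame("side")[100:300,200:440,::-1],None,fx=3,fy=3))
E
```

```text
gripped t4.7 [0.57   0.1278 0.0216] F [-0.6023  4.5184  1.5479] w0.103
th0.20 t5.1 [0.5703 0.1249 0.052 ] F [-0.0053  5.6744 -2.0166] w0.102
th0.39 t5.6 [0.5712 0.1165 0.0813] F [-0.537   6.3808 -1.1491] w0.102
th0.59 t6.0 [0.5725 0.103  0.1084] F [-1.0983  6.9391  2.0176] w0.109
th0.79 t6.5 [0.5744 0.0847 0.1326] F [-2.2803  8.4733  6.252 ] w0.103
th0.98 t6.9 [0.5768 0.061  0.1526] F [-3.8964  9.2787  9.6614] w0.101
th1.18 t7.4 [0.5796 0.0322 0.1672] F [-4.3516  6.064  12.2104] w0.106
th1.37 t7.8 [0.5828 0.0005 0.1754] F [-0.6026  1.862   7.6171] w0.100
th1.57 t8.3 [ 0.5857 -0.0296  0.1778] F [0.7343 0.015  7.9878] w0.106
```

```bash
python3 - <<'E'
from h import *
swing(np.pi/2,np.pi-.12,7,show=2)
print(bot.line_to(tcp(np.pi),.03,max_force=10));st("landed")
cv2.imwrite("pics/side2.png",cv2.resize(bot.grab_frame("side")[140:300,220:420,::-1],None,fx=3.7,fy=3.7))
E
```

```text
th1.99 t9.2 [ 0.5915 -0.0912  0.1632] F [ 5.6075 -1.3593  1.981 ] w0.102
th2.40 t10.2 [ 0.5961 -0.1422  0.1249] F [ 6.1763  0.4826 -0.3649] w0.103
th2.81 t11.1 [ 0.5989 -0.1741  0.0684] F [ 7.1462  2.5565 -0.8595] w0.101
th3.02 t11.6 [ 0.5995 -0.1803  0.037 ] F [ 8.3155  3.4247 -1.1657] w0.105
True
landed t12.1 [ 0.5996 -0.1808  0.0243] F [-1.3784  0.938   5.6988] w0.104
```

View pics/side2.png

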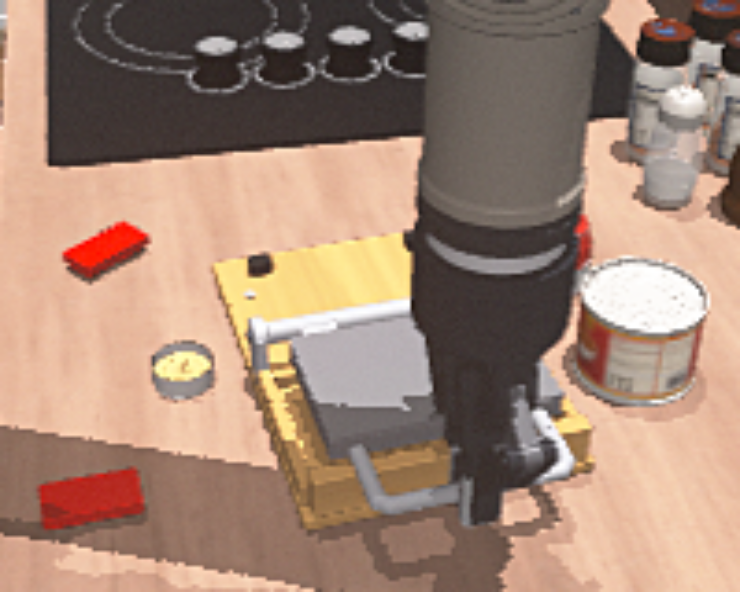

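The mould lies face down with the handle outside the rail, held at about (505,490). First rap: lift 4 cm and release.

```bash
cat >> h.py <<'E'
def rap(h=.04,off=.003):
    th=np.pi-np.arcsin(h/L)
    bot.line_to(tcp(th,off),.1);bot.dwell(.2);st("lifted")
    bot.move_gripper(.42);bot.dwell(.5);st("dropped")
    print(bot.line_to(tcp(np.pi,0.001),.12,max_force=10))
    bot.move_gripper(0,25);st("regripped")
E
python3 - <<'E'
from h import *
rap()
swing(np.pi,np.pi-1.1,5)
cv2.imwrite("pics/side3.png",cv2.resize(bot.grab_frame("side")[140:300,220:420,::-1],None,fx=3.7,fy=3.7))
cv2.imwrite("pics/top3.png",cv2.resize(bot.grab_frame("top")[130:250,240:430,::-1],None,fx=4,fy=4))
E
```

```text
lifted t12.9 [ 0.599  -0.1763  0.0627] F [ 6.4176  2.3544 -3.2654] w0.104
dropped t13.7 [ 0.5986 -0.1774  0.0644] F [ 0.8498 -0.5819 -0.149 ] w0.420
False
regripped t14.6 [ 0.5996 -0.1808  0.0232] F [-2.0586  4.8005  5.689 ] w0.107
th2.26 t16.5 [ 0.5944 -0.1298  0.1416] F [ 3.6586 -4.0824  3.0908] w0.103
th2.04 t17.0 [ 0.5917 -0.1021  0.1609] F [ 1.6853 -4.9754  8.1351] w0.102
```

View pics/side3.png

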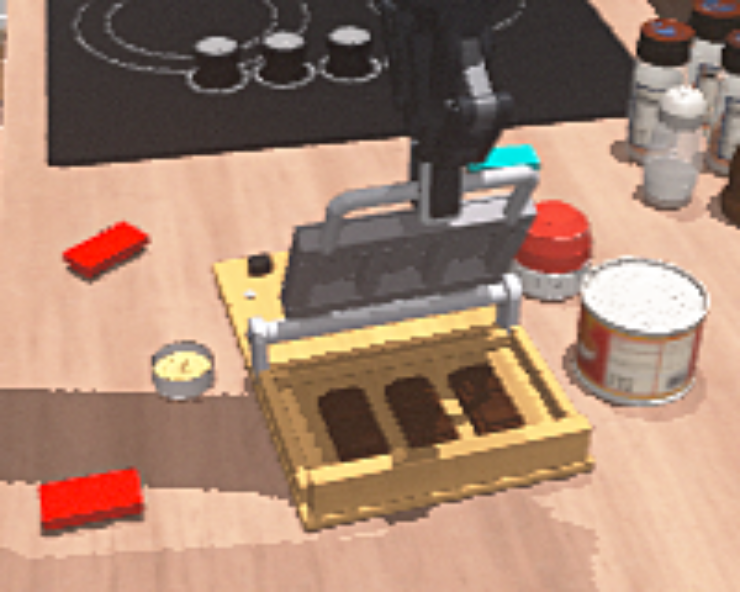

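After one rap all three bars lie in the tray, at (352,425), (422,410) and (487,398), and the mould's cells are empty. Now I swing it back, lay it down softly, release and retreat upward.

```bash
python3 - <<'E'
from h import *
swing(np.pi-1.1,.12,10)
print(bot.line_to(tcp(0,-.002),.03,max_force=10));st("landed")
bot.move_gripper(.42);bot.dwell(.3);s=st("released")
p=np.array(s['tcp_pos']);bot.line_to(p+[0,0,.13],.12);bot.line_to(p+[-.05,.25,.2],.25);bot.dwell(.5);st("clear")
a=bot.grab_frame("side")[140:300,220:420,::-1];b=bot.grab_frame("top")[:,:,::-1];cv2.imwrite("pics/top4f.png",b)
a=cv2.resize(a,(500,400),interpolation=2);b=cv2.resize(b[130:260,230:490],(500,250),interpolation=2)
cv2.imwrite("pics/end.png",cv2.resize(np.vstack([a,b]),None,fx=.92,fy=.92,interpolation=3))
t0=cv2.imread("pics/top0.png").astype(int);d=np.abs(cv2.imread("pics/top4f.png").astype(int)-t0).max(2)>60
for n,u,v in(("timer",309,125),("tin",359,112),("tealight",340,250),("spoon",453,182),("red1",270,270),("red2",390,279),("turq",241,124)):print(n,d[v-22:v+22,u-22:u+22].sum())
E
```

```text
th1.27 t18.9 [0.5796 0.0189 0.1699] F [-1.4874  2.7345  9.31  ] w0.105
th0.50 t20.7 [0.5709 0.1069 0.0961] F [-3.1621  5.4806  3.9715] w0.103
th0.12 t21.6 [0.569  0.1259 0.0394] F [-1.8005  7.2421  0.2634] w0.106
False
landed t22.5 [0.5688 0.1276 0.019 ] F [-2.144   8.4003 -0.8144] w0.103
released t23.1 [0.57   0.1258 0.0193] F [-0.2368  0.8071  0.7523] w0.419
clear t26.1 [0.52   0.3756 0.2193] F [-0.1408  0.1228  0.2719] w0.418
timer 0
tin 0
tealight 0
spoon 0
red1 0
red2 0
turq 0
```

View pics/end.png

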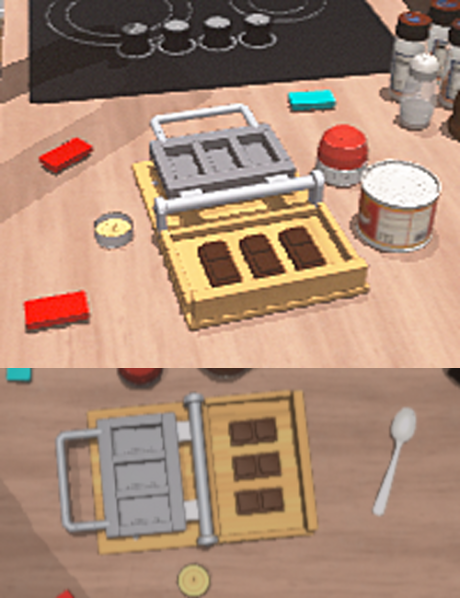

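The empty mould is back face up, the three bars lie flat in the tray, and the bystanders haven't moved. Handing in.

```bash
python3 -c "
from rig import bot
bot.sign_off()"
```

```text
the job is handed in; nothing more can be done
```

The job is done and handed in, at about 26 s of robot time. I swung the mould over by its handle, keeping hold all the way, and let it drop once from about 4 cm. All three bars fell out on that first rap. I then swung the empty mould back, laid it down softly and let go.

- **Last pictures:** the mould is face up with its cells empty, and the three bars lie flat in the catch tray. In the top view, the egg timer, tin, tea light, teaspoon and look-alikes show no change from the start.
- **Forces:** the highest wrist force I read was about 14 N. I sampled it between moves, not continuously.
- **Small disagreements:** the handle came out 153 mm from the hinge against the stated 155 mm. When I laid the mould back down, the force stop did not trigger, so I confirmed it was down from the pictures. No check failed.

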